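# Clamp up a re-glued pot stand

## Task

The small tiled pot stand lying between the jaws of the one-hand bar clamp is being put back together: press its tile down where it sticks up, until it lies level in the wooden frame, then pump the clamp's trigger until the jaws have pushed the loose end rail fully home against the frame. Finish while still holding the trigger squeezed, so that the clamp grips the stand firmly between both jaws but gently enough not to crush it; do not let go at the end. Leave the clamp and the stand lying flat on the worktop and do not shift the things around them.

Things in the scene. Friction and masses are not known exactly. Their poses are not given: they have to be found in the camera images.
- clamp: one-hand bar clamp, loose, lying on its side, all below 32 mm. Origin under the centre of its black head (52 x 48 x 28 mm), on the bar's line; z up. y runs along the steel bar: end jaw at +y, the bar's tail sticks out 110 mm to -y. Both jaws reach out to x = +98 mm; the handle reaches out to x = -120 mm (robot's side), y = -24 to -4 mm, 28 mm high, the orange trigger on its +y side
- handle_grip (a point): point on the handle's flat outer (-y) face at clamp x = -64 mm, 14 mm above the worktop. Squeeze handle and trigger together here along the clamp's y, fingers from above, one behind the handle and one in front of the trigger: 59 mm across with the trigger out, 35 mm fully in
- trigger_grip (a point): point on the trigger's outer (+y) face at clamp x = -64 mm, 14 mm above the worktop; moves with the trigger, which is 22 mm high. Squeeze: the jaws press about 2 N for each newton on the trigger beyond the first 7 (20 N of grip: some 25 to 30 N, 40 N: some 70 N), and only while it is held; let go, the jaw keeps its place but goes slack
- trigger (a joint): trigger, rad: 0 sprung out, 0.28 in against its stop (24 mm at the grip point); 6 to 9 N there move it, it springs back when released. A pawl draws the bar in by up to 15 mm a stroke (6 mm teeth) and slips back over the teeth on return. Tight jaws stop it short of 0.28; if it gets to 0.28 there is no squeeze yet: open the gripper to 66 mm or more and pump again
- jaw (a joint): how far bar and end jaw have been drawn in, m: 0 is widest; starts between 0 and 0.018, is tight on the stand with its rail home at about 0.050, ends at 0.062. Moves only by the trigger (5 N of drag holds it)
- clamp_pad (a point): centre of the face of the head jaw's rubber pad (46 mm along own x, 26 mm high), looking to the clamp's +y
- jaw_pad (a point): centre of the face of the end jaw's rubber pad, same size, looking to the clamp's -y; 170 mm from clamp_pad at jaw = 0
- frame: pot stand without its end rail, wood, loose, lying flat between the jaws; origin under the centre of the complete stand (100 x 120 x 23 mm), z up, y along the clamp's bar, -y side to the head jaw. Three rails 18 mm wide and 23 mm high round a recess 64 mm wide (x); open at y = +42 mm, where the end rail belongs. The frame is marked when squeezed with more than about 90 N
- tile (a joint): tilt of the white, blue-patterned tile (62 x 82 x 8 mm) in the frame, rad: 0 lies level, its top 17 mm above the worktop; starts between 0.08 and 0.14. Its edge at frame y = -41 mm is down already and is the hinge line. A tight fit: it stays where it is put; some 5 N at 20 mm from the raised edge push it down. Sticking up, it blocks the end rail's lip
- tile_edge (a point): middle of the tile's top edge at the raised side (frame y = +41 mm), 6 to 12 mm proud at the start
- end_rail: loose fourth rail, wood, 100 (x) x 18 (y) x 23 mm, 0.08 kg, origin under its centre; two 8 mm dowels run loosely in holes of the frame, and a lip 4 mm thick along its top reaches 5 mm over the tile's edge when home. Frame y of its origin: 51 mm when home, starts 9 to 14 mm farther out
- blue_flask: blue steel flask, 75 x 230 mm, to the left; origin under its centre
- pink_flask: pale pink steel flask, 73 x 207 mm, to the left; origin under its centre
- tape_roll: roll of brown tape, 92 x 48 mm high, to the right; origin under its centre
- red_lid_jar: glass jar with a red lid, 60 x 80 mm, to the right; origin under its centre
- spice_jar: spice jar with a red lid, 45 x 108 mm, behind the work; origin under its centre

How it is judged:
By the outcome, as a careful person would: the job done as asked, in the order asked, and still so for the second after the job is handed in, while the arm keeps its last pose, push and grip.
It also fails if it takes over 72 s, if anything falls off the work surface, if the arm or the gripper's body presses on something with over 40 N, if the wrist force passes 120 N, or if a joint passes its speed limit or range.

## Robot

A 6-joint arm with a two-finger parallel gripper is mounted at the origin on a cart in front of the work surface, level with it; the furniture and walls round the work are solid. World frame = base frame: x ahead of the robot, y to its left, z up, the work surface at z = 0. Lengths are in m, angles in degrees, forces in N, time in s.
With the tool pointing down it reaches from about 0.4 to 0.825 m from the base axis. Payload 7 kg.
Tool frame: the origin (TCP) lies midway between the tips of the shut fingers; the grasp point (between the pads) lies 19 mm behind it; z points along the fingers, y is the line along which they close (so a half turn about z gives the same grasp; the last joint's range is limited). The gripper opens to 88 mm and grips with 3 to 60 N. Pads are 19 mm wide; open, the fingers measure 130 mm over their backs; the gripper's body (78 mm by 193 mm) begins 47 mm behind the grasp point.
Start: joints at [79.991, 20.546, 0.682, 0, -70.136, -16.507], TCP at [0.301, 0.604, 0.202] pointing down, gripper open.
Joint ranges: [-176.03, 176.03], [-82.01, 121.73], [-58.28, 71.71], [-173.87, 95.51], [-174.79, -0.11], [-173.66, 173.66]. Speed limits (degrees/s): [136.94, 136.94, 172.46, 180, 180, 180].

## Interface

Orientations are given as [roll, pitch, yaw] about the fixed x, y, z axes, in that order (R = Rz(yaw) Ry(pitch) Rx(roll)).
In Python, from plant import r gives the robot as it stands. The module is installed in compiled form; this text tells all that it offers.
- The arm moves only by the tool play_rows, never from a script. Its argument "rows" is a list of rows, each an object with "slide": the shift along the tool's x, y, z as a fraction of full scale, a list of three; "delta_rot": the turn, a rotation vector about the tool's x, y, z as a fraction of full scale, a list of three; "fingers": the opening, from -1 (shut) to 1 (fully open). In form: [{"slide": [x, y, z], "delta_rot": [rx, ry, rz], "fingers": fingers}, ...]. A call has 1 to 8 rows; each row shifts and turns the commanded pose from where the row before left it, along the tool's axes as they then stand; what a row does not reach is not made up. Full scale, the value 1, is 0.15 m for a shift and 0.08 rad for a turn. A row lasts 1/8 s, in which the tool goes at most 62.5 mm and 10.7 degrees, less where a joint would pass 70% of its speed; a pose out of reach is approached as far as the arm can. A call with a number of a shift or a turn outside -1 to 1 is refused whole. A call with a gripper value outside its range is refused whole. The fingers move at their own pace and stop on an object; "squeeze" is the grip in N (left out, the last holds). Time passes only in rows, so rows that do not move let the fingers close. It gives the time, the measured TCP pose, the force, the opening and the grip force at its end, in the units of the state.
- r.get_state(): the state, without advancing time (a new reading comes with each control period).
- r.capture(name): name is "scene" or "top" or "wrist"; returns a dict with "image" (480x640x3 uint8, blue, green, red), "fx", "fy", "cx", "cy" (pixels), "R" (3x3) and "t" (3): a world point X has camera coordinates R X + t; the wrist camera has in their place "T_tool_cam" (4x4, takes a point from camera to tool coordinates, whose origin is the TCP and whose axes are the flange's). Camera axes: x right, y down, z forward; pixel columns grow to the right and rows downward; lengths in m; the calibration is good to about 2 mm. A picture is of the moment at which its call begins: read the wrist's pose just before it. There is no depth.
- r.close_job(): hands the job in; it is judged then, once.
The state is a dict: "time_s": time; "joints": joint angles; "qd": joint speeds; "joint_torque": joint torques, N m; "tcp_pos": TCP position; "eef_rot": TCP orientation; "contact_force": force on the tool from outside, world axes, zero at the start; "moment": the same for the moment, N m; "gripper_width": finger opening in m; "gripper_force": force on a finger pad.
Only numpy, scipy, OpenCV 4.12 (cv2) and the standard library are available. Lean on these libraries where they do the work, as an engineer would, in place of code of your own. Each camera call takes 0.05 s, during which the arm holds its last target. There are 200 camera calls.

## Working session

There is one attempt and no reset: what is moved stays moved. The work goes in short steps, Python scripts to look and compute and a tool call to move; the robot and the scene stay as the last step left them, time stands still between calls to the robot, and variables do not carry over. Pictures are saved under pics/ and viewed, at most 10 in all, crops included, and the job is handed in when it is done.

Besides the shell and the picture viewer there is one more tool, called after "Emit:" as name(argument=value, ...), one argument or row to a line, values as JSON. play_rows: Moves the arm, as the interface text tells. Shift numbers are shares of 0.15 m and turn numbers shares of 0.08 rad, none past 1 either way. Its arguments: {"type":"object","properties":{"rows":{"type":"array"},"squeeze":{"type":"number"}},"required":["rows"]}

```bash
mkdir -p pics
python3 - <<'E'
from plant import r
import cv2,pickle
d={}
for n in("scene","top"):
    c=r.capture(n);d[n]=c;cv2.imwrite(f"pics/{n}0.png",c["image"]);print(n,c["fx"],c["cx"],c["cy"],c["R"],c["t"])
pickle.dump(d,open("cams.pkl","wb"))
s=r.get_state();print(s)
E
```

```text
scene 579.1192599011205 319.2738024312137 241.82607464858225 [[-0.973408   -0.22865466  0.01392526]
 [-0.19492377  0.79481228 -0.57469832]
 [ 0.12033948 -0.56213031 -0.81824686]] [0.49364878 0.20444527 1.52111389]
top 557.1298610492813 322.5837229236186 241.36897151366944 [[-0.00291395 -0.99990732 -0.01329865]
 [-0.9882031   0.00491566 -0.15307017]
 [ 0.15312136  0.01269573 -0.98812584]] [-0.06838661  0.52352571  1.35940088]
{'time_s': 0.1, 'joints': array([ 7.99894167e+01,  2.05869925e+01,  6.38686940e-01, -1.85117183e-02,
       -7.01362685e+01, -1.65070301e+01]), 'qd': array([ 0.02692423, -0.13529039,  0.07924946,  0.06661695, -0.06692441,
        0.05002684]), 'joint_torque': array([-6.45141772e-04, -5.84163952e+01,  2.93754315e+01,  7.01553002e+00,
        1.02662118e-02, -4.93181142e-05]), 'tcp_pos': array([0.30117718, 0.6035445 , 0.20151524]), 'eef_rot': array([ 1.79913967e+02, -7.34670842e-03, -2.65239107e+01]), 'contact_force': array([ 0.40200076, -0.04862043,  0.140591  ]), 'moment': array([-0.05987817, -0.04224194, -0.01310055]), 'gripper_force': 0.0, 'gripper_width': 0.08752859832347408}
```

View pics/top0.png

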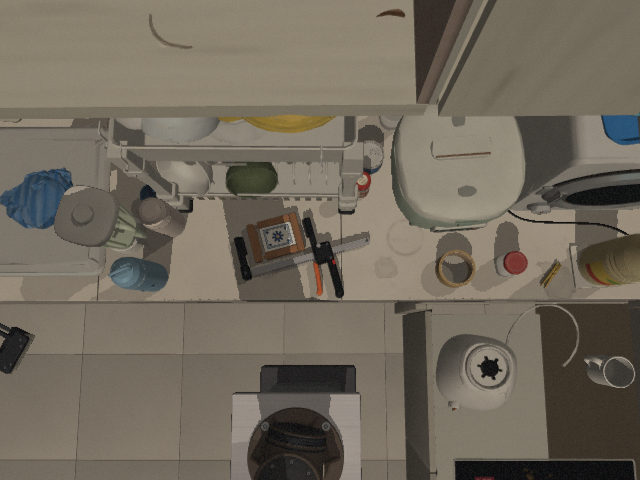

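View pics/scene0.png

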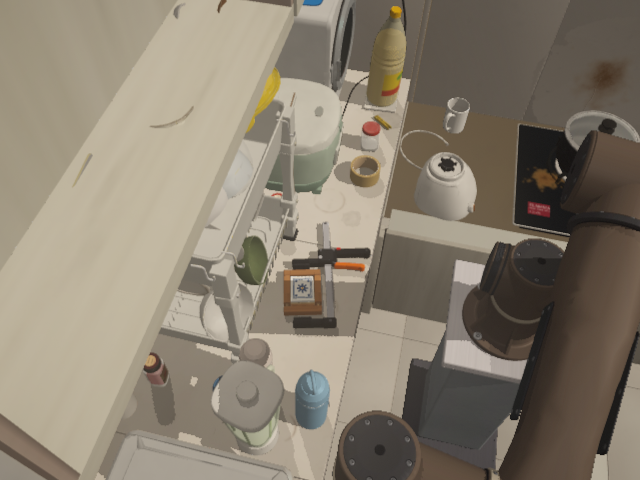

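The top view shows the clamp head near (325,252), the bar tail at (368,238), the end jaw at about (243,258), the handle down to (338,293), the orange trigger near (318,280) and the tile near (277,236).

```bash
cat > h.py <<'E'
import numpy as np,cv2
def ray(c,u,v,z):
    d=np.array([(u-c["cx"])/c["fx"],(v-c["cy"])/c["fy"],1.]);R=np.array(c["R"]);o=-R.T@c["t"];d=R.T@d
    return o+d*(z-o[2])/d[2]
def wcam(r):
    from scipy.spatial.transform import Rotation as Ro
    s=r.get_state();c=r.capture("wrist")
    T=np.eye(4);T[:3,:3]=Ro.from_euler("xyz",s["eef_rot"],degrees=True).as_matrix();T[:3,3]=s["tcp_pos"]
    W=np.linalg.inv(T@c["T_tool_cam"]);c["R"]=W[:3,:3];c["t"]=W[:3,3];return c,s
def comps(m,amin):
    n,l,st,ce=cv2.connectedComponentsWithStats(m.astype(np.uint8))
    for i in range(1,n):
        if st[i,4]>=amin: yield l==i,st[i],ce[i]
E
python3 - <<'E'
import pickle,cv2,numpy as np
from h import *
d=pickle.load(open("cams.pkl","rb"));c=d["top"];im=c["image"]
cv2.imwrite("pics/crop.png",cv2.resize(im[200:310,220:380],None,fx=5,fy=5,interpolation=cv2.INTER_CUBIC))
hsv=cv2.cvtColor(im,cv2.COLOR_BGR2HSV);H,S,V=cv2.split(hsv)
roi=np.zeros(H.shape,bool);roi[205:300,225:375]=1
for nm,m,z in(("orange",(H<14)&(S>170)&(V>120),.022),("black",(V<45),.028),("wood",(H<16)&(S>90)&(S<=170)&(V>60),.023)):
    for mm,st,ce in comps(m&roi,25):
        box=cv2.minAreaRect(cv2.findContours(mm.astype(np.uint8),0,2)[0][0]);
        print(nm,st,ce.round(1),ray(c,*ce,z).round(4),[ray(c,*p,z)[:2].round(3).tolist() for p in cv2.boxPoints(box)])
for p in((245,258),(325,252),(368,238),(338,293)):print(p,ray(c,*p,.028).round(3))
E
```

```text
orange [314 263   8  32 122] [317.8 279.3] [ 0.4295 -0.0579  0.022 ] [[0.471, -0.047], [0.472, -0.059], [0.393, -0.068], [0.392, -0.056]]
black [339 209  15   5  43] [345.8 211.7] [ 0.6014 -0.1297  0.028 ] [[0.598, -0.112], [0.609, -0.112], [0.606, -0.149], [0.596, -0.148]]
black [303 218  41  79 793] [323.6 256.1] [ 0.4875 -0.0728  0.028 ] [[0.581, -0.014], [0.598, -0.059], [0.393, -0.133], [0.377, -0.089]]
black [234 237  18  44 386] [242.5 257.7] [0.4843 0.1322 0.028 ] [[0.536, 0.156], [0.541, 0.132], [0.431, 0.107], [0.426, 0.131]]
wood [ 246  212   59   50 1029] [275.6 236.8] [0.5381 0.0496 0.023 ] [[0.569, 0.128], [0.604, 0.001], [0.506, -0.026], [0.471, 0.099]]
(245, 258) [0.484 0.126 0.028]
(325, 252) [ 0.498 -0.076  0.028]
(368, 238) [ 0.533 -0.185  0.028]
(338, 293) [ 0.394 -0.108  0.028]
```

View pics/crop.png

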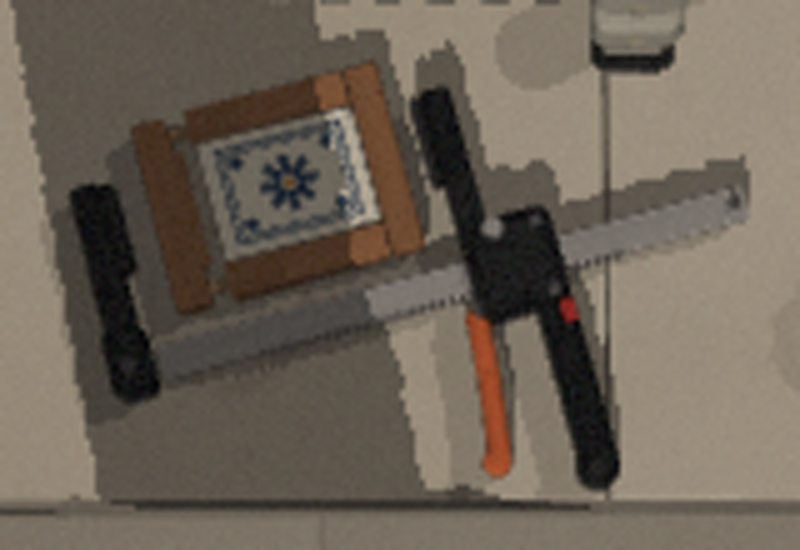

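The crop shows the clamp turned about 15°, with its handle to the lower right and the trigger out at (490,390). The tile's raised edge is to the left, near crop (215,200). I'll lift the arm clear of the flasks and then move over the work.

Emit:
play_rows(
  rows=[
    {"slide": [0,0,-0.3],"delta_rot": [0,0,0],"fingers": -1},
    {"slide": [0,0,-0.3],"delta_rot": [0,0,0],"fingers": -1},
    {"slide": [0,0,-0.3],"delta_rot": [0,0,0],"fingers": -1},
    {"slide": [0.27,0.29,0],"delta_rot": [0,0,0],"fingers": -1},
    {"slide": [0.27,0.29,0],"delta_rot": [0,0,0],"fingers": -1},
    {"slide": [0.27,0.29,0],"delta_rot": [0,0,0],"fingers": -1},
    {"slide": [0.27,0.29,0],"delta_rot": [0,0,0],"fingers": -1},
    {"slide": [0.27,0.29,0],"delta_rot": [0,0,0],"fingers": -1},
  ],
)

```text
time_s: 1.1
tcp_pos: [0.3855, 0.3169, 0.3372]
eef_rot: [180.0, 0.0, -26.5]
contact_force: [0.8, 0.1, 1.1]
gripper_width: 0.0134
gripper_force: 0.0
```

Emit:
play_rows(
  rows=[
    {"slide": [0.27,0.29,0],"delta_rot": [0,0,0],"fingers": -1},
    {"slide": [0.27,0.29,0],"delta_rot": [0,0,0],"fingers": -1},
    {"slide": [0.27,0.29,0],"delta_rot": [0,0,0],"fingers": -1},
    {"slide": [0.27,0.29,0],"delta_rot": [0,0,0],"fingers": -1},
    {"slide": [0.27,0.29,0],"delta_rot": [0,0,0],"fingers": -1},
    {"slide": [0,0,0],"delta_rot": [0,0,-1],"fingers": -1},
    {"slide": [0,0,0],"delta_rot": [0,0,-1],"fingers": -1},
    {"slide": [0,0,0],"delta_rot": [0,0,-1],"fingers": -1},
  ],
)

```text
time_s: 2.1
tcp_pos: [0.4693, 0.0334, 0.337]
eef_rot: [180.0, 0.0, -12.7]
contact_force: [0.1, 0.3, 0.6]
gripper_width: 0.0008
gripper_force: 0.0
```

Emit:
play_rows(
  rows=[
    {"slide": [0,0,0],"delta_rot": [0,0,-1],"fingers": -1},
    {"slide": [0,0,0],"delta_rot": [0,0,-1],"fingers": -1},
    {"slide": [0,0,0],"delta_rot": [0,0,-1],"fingers": -1},
    {"slide": [0,0,0],"delta_rot": [0,0,-1],"fingers": -1},
    {"slide": [0,0,0],"delta_rot": [0,0,-1],"fingers": -1},
    {"slide": [0,0,0],"delta_rot": [0,0,-1],"fingers": -1},
    {"slide": [0,0,0],"delta_rot": [0,0,0],"fingers": -1},
    {"slide": [0,0,0],"delta_rot": [0,0,0],"fingers": -1},
  ],
)

```text
time_s: 3.1
tcp_pos: [0.4694, 0.0339, 0.3372]
eef_rot: [-180.0, 0.0, 14.6]
contact_force: [0.1, 0.0, -0.5]
gripper_width: 0.0002
gripper_force: 0.0
```

Run:
```python
from plant import r
import cv2,pickle
from h import *
c,s=wcam(r);cv2.imwrite("pics/w1.png",c["image"]);pickle.dump(c,open("w1.pkl","wb"))
print(s["time_s"],s["tcp_pos"],s["eef_rot"],s["joints"].round(1))
for z in(0,.028):print([ray(c,u,v,z)[:2].round(3).tolist() for u,v in((0,0),(639,0),(639,479),(0,479))])
```

```text
3.1 [0.46944697 0.03389582 0.33722539] [-1.79998718e+02  1.48727988e-02  1.46392751e+01] [ 28.2  -2.8 -10.3  -0.  -82.6  76.5]
[[0.583, 0.468], [0.777, -0.276], [0.113, -0.616], [-0.165, 0.444]]
[[0.581, 0.445], [0.764, -0.258], [0.136, -0.58], [-0.127, 0.423]]
```

View pics/w1.png

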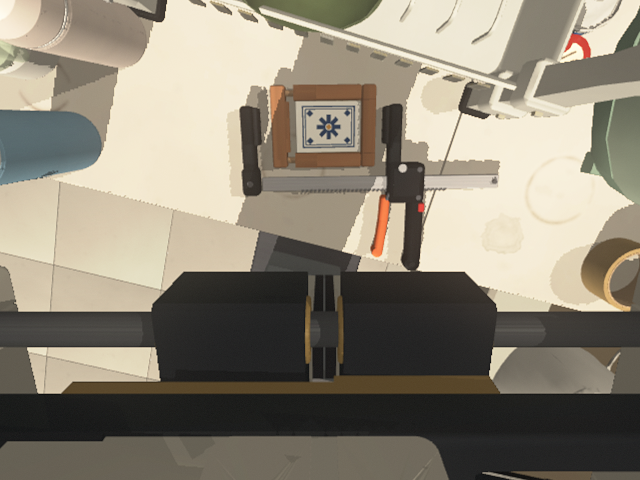

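The wrist view shows the bar along row 181 from 262 to 497, the head at (405,182), the handle tip at (412,266), the trigger tip at (376,252), the tile at 295..361 × 100..153 and the end rail at 271..286.

Run:
```python
import pickle,cv2
from h import *
c=pickle.load(open("w1.pkl","rb"));im=c["image"]
H,S,V=cv2.split(cv2.cvtColor(im,cv2.COLOR_BGR2HSV))
roi=np.zeros(H.shape,bool);roi[75:271,230:510]=1
P=lambda u,v,z:ray(c,u,v,z)[:2].round(4).tolist()
for nm,m,z in(("orange",(H<14)&(S>190)&(V>150),.022),("black",V<60,.028),("wood",((H<16)|(H>170))&(S>90)&(S<=190)&(V>60),.023),("bluept",(H>100)&(H<130)&(S>90)&(V>40),.018)):
    for mm,st,ce in comps(m&roi,60):
        b=cv2.minAreaRect(np.argwhere(mm)[:,::-1].astype(np.float32))
        print(nm,st,[P(*p,z) for p in[ce]+list(cv2.boxPoints(b))],round(b[2],1))
a=ray(c,470,181,.016);b=ray(c,275,181,.016);print("bar",a,b,np.degrees(np.arctan2(-(b-a)[0],(b-a)[1])))
for n,u,v,z in(("head",405.5,182,.028),("railout",376,125,.023),("railL_end",271.5,127,.023),("tileR",361,126,.017),("tileL",295,126,.025),("tiletop",328,100,.021),("tilebot",328,153,.021),("h_out",419,230,.028),("trig",378,225,.02),("endrailR",286,127,.023),("jawface",259.5,125,.026),("padface",385,125,.026)):print(n,P(u,v,z))
```

```text
black [ 382  104   32  163 1557] [[0.5187, -0.0456], [0.5784, -0.0009], [0.5899, -0.0301], [0.3987, -0.1203], [0.3853, -0.0878]] 82.8
black [244 134  17  61 359] [[0.4576, 0.1238], [0.506, 0.147], [0.511, 0.1278], [0.4374, 0.1121], [0.4321, 0.1321]] 90.0
black [404 162  20   7  87] [[0.5235, -0.0685], [0.5235, -0.0558], [0.5296, -0.0791], [0.5224, -0.0815], [0.5163, -0.0581]] 90.0
black [408 232  13  38 108] [[0.4071, -0.1107], [0.3873, -0.1055], [0.4413, -0.1046], [0.4406, -0.1151], [0.3865, -0.1162]] 18.0
black [278 237  74  34 784] [[0.3775, 0.0246], [0.3645, 0.0734], [0.3896, 0.0728], [0.388, -0.0245], [0.3625, -0.0252]] 14.9
wood [ 270   84  106   84 4637] [[0.5415, 0.0555], [0.57, 0.1291], [0.6039, 0.006], [0.5093, -0.024], [0.4733, 0.1062]] 89.2
wood [371 194  19  63 642] [[0.4345, -0.0526], [0.3915, -0.0498], [0.4771, -0.0389], [0.4785, -0.0547], [0.3928, -0.0664]] 9.7
wood [417 202   8  11  70] [[0.4728, -0.0959], [0.4782, -0.0894], [0.4805, -0.0983], [0.4677, -0.1026], [0.4654, -0.0937]] 90.0
bar [ 0.52153473 -0.14991514  0.016     ] [0.45675907 0.09802325 0.016     ] 14.641660499382988
head [0.4998, -0.0655]
railout [0.5579, -0.0092]
railL_end [0.5226, 0.1164]
tileR [0.5522, 0.0081]
tileL [0.5313, 0.0882]
tiletop [0.5714, 0.0563]
tilebot [0.5096, 0.04]
h_out [0.4436, -0.1025]
trig [0.4347, -0.0494]
endrailR [0.5272, 0.0989]
jawface [0.5213, 0.1309]
padface [0.5606, -0.0196]
```

Run:
```python
import pickle
from h import *
c=pickle.load(open("w1.pkl","rb"));t=pickle.load(open("cams.pkl","rb"))["top"]
print(-c["R"].T@c["t"])
for z in(0,.05,.1,.15,.2,.25):print(z,ray(c,330,36,z)[:2].round(3),ray(c,500,83,z)[:2].round(3),ray(t,270,198,z)[:2].round(3),ray(t,345,210,z)[:2].round(3))
```

```text
[0.53967871 0.05277244 0.51965622]
0 [0.645 0.073] [ 0.648 -0.149] [0.645 0.067] [ 0.612 -0.129]
0.05 [0.635 0.071] [ 0.637 -0.13 ] [0.633 0.062] [ 0.601 -0.127]
0.1 [0.625 0.069] [ 0.627 -0.11 ] [0.621 0.057] [ 0.591 -0.126]
0.15 [0.615 0.067] [ 0.616 -0.091] [0.61  0.051] [ 0.58  -0.124]
0.2 [0.605 0.065] [ 0.606 -0.072] [0.598 0.046] [ 0.569 -0.123]
0.25 [0.595 0.063] [ 0.596 -0.052] [0.586 0.04 ] [ 0.559 -0.121]
```

Emit:
play_rows(
  rows=[
    {"slide": [0.12,-0.03,0.25],"delta_rot": [0,0,0],"fingers": -1},
    {"slide": [0.12,-0.03,0.25],"delta_rot": [0,0,0],"fingers": -1},
    {"slide": [0.12,-0.03,0.25],"delta_rot": [0,0,0],"fingers": -1},
    {"slide": [0.12,-0.02,0.25],"delta_rot": [0,0,0],"fingers": -1},
    {"slide": [0,0,0],"delta_rot": [0,0,0],"fingers": -1},
  ],
)

```text
time_s: 3.78
tcp_pos: [0.5337, 0.0678, 0.1841]
eef_rot: [179.9, 0.4, 14.7]
contact_force: [-0.2, -0.0, 1.3]
gripper_width: 0.0003
gripper_force: 0.0
```

Emit:
play_rows(
  rows=[
    {"slide": [-0.07,0,0.25],"delta_rot": [0,0,0],"fingers": -1},
    {"slide": [0,0,0.25],"delta_rot": [0,0,0],"fingers": -1},
    {"slide": [0,0,0.25],"delta_rot": [0,0,0],"fingers": -1},
    {"slide": [0,0,0.2],"delta_rot": [0,0,0],"fingers": -1},
    {"slide": [0,0,0],"delta_rot": [0,0,0],"fingers": -1},
    {"slide": [0,0,0],"delta_rot": [0,0,0],"fingers": -1},
  ],
)

```text
time_s: 4.53
tcp_pos: [0.526, 0.0659, 0.0468]
eef_rot: [-180.0, -0.1, 14.7]
contact_force: [1.0, 1.0, 0.3]
gripper_width: 0.0004
gripper_force: 0.0
```

Run:
```python
from plant import r
import cv2,pickle
from h import *
c,s=wcam(r);cv2.imwrite("pics/w2.png",c["image"]);pickle.dump(c,open("w2.pkl","wb"))
print(s["tcp_pos"],s["contact_force"],s["moment"])
```

```text
[0.52604898 0.06593784 0.04678308] [0.99273504 0.99517833 0.32178915] [-0.07202522 -0.02544921 -0.00628533]
```

View pics/w2.png

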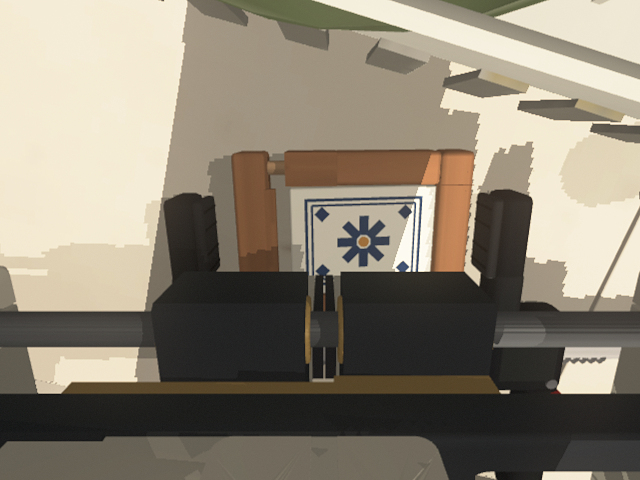

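The gripper (column 325) is about 20 mm to the raised side of the tile's centre (column 363), inside the tile edges at 291..435. Pressing now.

Emit:
play_rows(
  rows=[
    {"slide": [0,0,0.08],"delta_rot": [0,0,0],"fingers": -1},
    {"slide": [0,0,0.05],"delta_rot": [0,0,0],"fingers": -1},
    {"slide": [0,0,0.03],"delta_rot": [0,0,0],"fingers": -1},
    {"slide": [0,0,0.02],"delta_rot": [0,0,0],"fingers": -1},
    {"slide": [0,0,0],"delta_rot": [0,0,0],"fingers": -1},
    {"slide": [0,0,0],"delta_rot": [0,0,0],"fingers": -1},
  ],
)

```text
time_s: 5.32
tcp_pos: [0.525, 0.0656, 0.018]
eef_rot: [180.0, -0.0, 14.7]
contact_force: [0.6, -0.1, -0.0]
gripper_width: 0.0004
gripper_force: 0.0
```

Emit:
play_rows(
  rows=[
    {"slide": [0,0,0.01],"delta_rot": [0,0,0],"fingers": -1},
    {"slide": [0,0,0],"delta_rot": [0,0,0],"fingers": -1},
  ],
)

```text
time_s: 5.58
tcp_pos: [0.5248, 0.0655, 0.0163]
eef_rot: [180.0, 0.0, 14.7]
contact_force: [0.4, 0.9, -0.9]
gripper_width: 0.0004
gripper_force: 0.0
```

Emit:
play_rows(
  rows=[
    {"slide": [0,0,0.01],"delta_rot": [0,0,0],"fingers": -1},
    {"slide": [0,0,0],"delta_rot": [0,0,0],"fingers": -1},
  ],
)

```text
time_s: 5.82
tcp_pos: [0.5247, 0.0655, 0.0148]
eef_rot: [180.0, 0.0, 14.7]
contact_force: [-0.1, -0.4, 0.0]
gripper_width: 0.0004
gripper_force: 0.0
```

Emit:
play_rows(
  rows=[
    {"slide": [0,0,0.01],"delta_rot": [0,0,0],"fingers": -1},
  ],
)

```text
time_s: 5.95
tcp_pos: [0.5249, 0.0656, 0.0134]
eef_rot: [-180.0, -0.0, 14.7]
contact_force: [-0.3, 0.5, -0.9]
gripper_width: 0.0002
gripper_force: 0.0
```

Run:
```python
from plant import r
import cv2,pickle
from h import *
c,s=wcam(r);cv2.imwrite("pics/w3.png",c["image"])
print(s["tcp_pos"],s["contact_force"],s["moment"])
```

```text
[0.52494327 0.0655652  0.01340549] [-0.3400653   0.50142215 -0.94140562] [-0.08124544 -0.06298737  0.00566778]
```

View pics/w3.png

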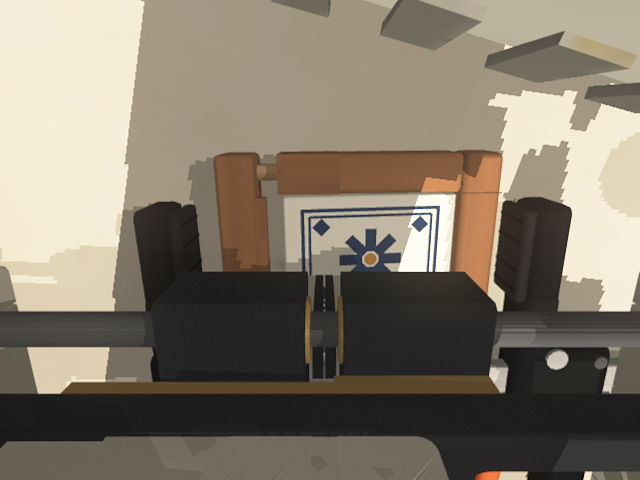

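Run:
```python
from plant import r
from h import *
c,s=wcam(r);print(s["tcp_pos"],c["fx"],c["cx"],c["T_tool_cam"])
p=c["R"]@s["tcp_pos"]+c["t"];print("tcp px",c["fx"]*p[0]/p[2]+c["cx"],c["fy"]*p[1]/p[2]+c["cy"])
f=ray(c,370,258,.019);print("flower",f)
from scipy.spatial.transform import Rotation as Ro
R=Ro.from_euler("xyz",s["eef_rot"],degrees=True).as_matrix()
for n,u,v,z in(("flower",370,258,.019),("tileL",284,230,.023),("tileR",456,230,.017),("tiletop",380,193,.019),("railtop in",370,193,.023),("railtop out",370,152,.023),("endrail out",216,200,.023)):
    print(n,(R.T@(ray(c,u,v,z)-s["tcp_pos"])).round(4))
```

```text
[0.52473901 0.06550251 0.01314214] 383.05734747918837 323.8092043816016 [[-1.10237953e-04 -9.62989118e-01 -2.69540251e-01  7.26760201e-02]
 [ 9.99999397e-01  1.88292567e-04 -1.08169959e-03 -5.17408468e-04]
 [ 1.09241736e-03 -2.69540207e-01  9.62988517e-01 -1.82449639e-01]
 [ 0.00000000e+00  0.00000000e+00  0.00000000e+00  1.00000000e+00]]
tcp px 325.2307824211888 274.79771950727127
flower [0.54101687 0.04725497 0.019     ]
flower [ 0.0111  0.0218 -0.0059]
tileL [ 0.0263 -0.0193 -0.0099]
tileR [ 0.0247  0.0631 -0.0039]
tiletop [ 0.043   0.0254 -0.0059]
railtop in [ 0.0437  0.0203 -0.0099]
railtop out [ 0.0619  0.0197 -0.0099]
endrail out [ 0.0405 -0.0499 -0.0099]
```

Emit:
play_rows(
  rows=[
    {"slide": [0,0,0.01],"delta_rot": [0,0,0],"fingers": -1},
    {"slide": [0,0,0],"delta_rot": [0,0,0],"fingers": -1},
  ],
)

```text
time_s: 6.3
tcp_pos: [0.5248, 0.0655, 0.0117]
eef_rot: [180.0, 0.0, 14.7]
contact_force: [0.1, 0.5, 0.3]
gripper_width: 0.0001
gripper_force: 0.0
```

Emit:
play_rows(
  rows=[
    {"slide": [0,0,0.01],"delta_rot": [0,0,0],"fingers": -1},
    {"slide": [0,0,0],"delta_rot": [0,0,0],"fingers": -1},
  ],
)

```text
time_s: 6.55
tcp_pos: [0.5247, 0.0655, 0.0102]
eef_rot: [180.0, 0.0, 14.7]
contact_force: [0.8, -0.6, 0.1]
gripper_width: 0.0001
gripper_force: 0.0
```

Run:
```python
from plant import r
from h import *
o=[]
for n in("scene","top"):
    c=r.capture(n);s=r.get_state();p=np.array(c["R"])@s["tcp_pos"]+c["t"];u,v=c["fx"]*p[0]/p[2]+c["cx"],c["fy"]*p[1]/p[2]+c["cy"];print(n,u,v)
    u,v=int(u),int(v);k=c["image"][v-60:v+60,u-50:u+50];o.append(cv2.resize(k,None,fx=4,fy=4,interpolation=cv2.INTER_CUBIC))
cv2.imwrite("pics/pair.png",np.hstack(o))
```

```text
scene 307.2269224698492 297.6241881352098
top 269.78129505365575 242.77936126121716
```

View pics/pair.png

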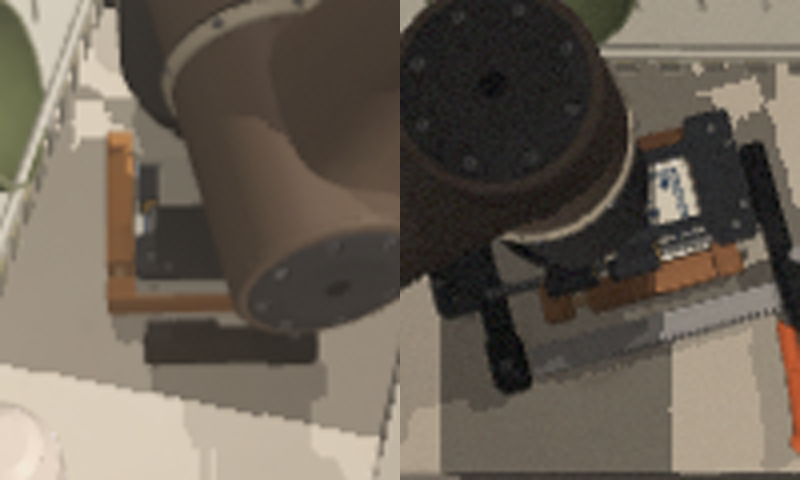

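Emit:
play_rows(
  rows=[
    {"slide": [0,0,0.01],"delta_rot": [0,0,0],"fingers": -1},
  ],
)

```text
time_s: 6.78
tcp_pos: [0.525, 0.0656, 0.0089]
eef_rot: [-180.0, -0.0, 14.7]
contact_force: [0.1, 0.2, 0.7]
gripper_width: 0.0009
gripper_force: 0.0
```

Emit:
play_rows(
  rows=[
    {"slide": [0,0,0.01],"delta_rot": [0,0,0],"fingers": -1},
  ],
)

```text
time_s: 6.9
tcp_pos: [0.5248, 0.0655, 0.0073]
eef_rot: [-180.0, -0.0, 14.7]
contact_force: [0.1, 0.5, 0.7]
gripper_width: 0.0007
gripper_force: 0.0
```

Run:
```python
from plant import r
from h import *
c,s=wcam(r);print(s["tcp_pos"],s["contact_force"],s["moment"],s["joint_torque"])
a=cv2.imread("pics/w2.png")[180:330,240:480];b=c["image"][180:330,240:480]
cv2.imwrite("pics/ab.png",np.vstack([cv2.resize(x,None,fx=2,fy=2,interpolation=cv2.INTER_CUBIC) for x in(a,b)]))
```

```text
[0.52483114 0.06552421 0.00727337] [0.11989777 0.46110288 0.67020746] [-0.05009918 -0.00801838  0.00516827] [ 1.49172229e-03 -4.71737480e+01  1.99994051e+01  4.68206584e+00
  3.73068766e-02  6.30081374e-06]
```

View pics/ab.png

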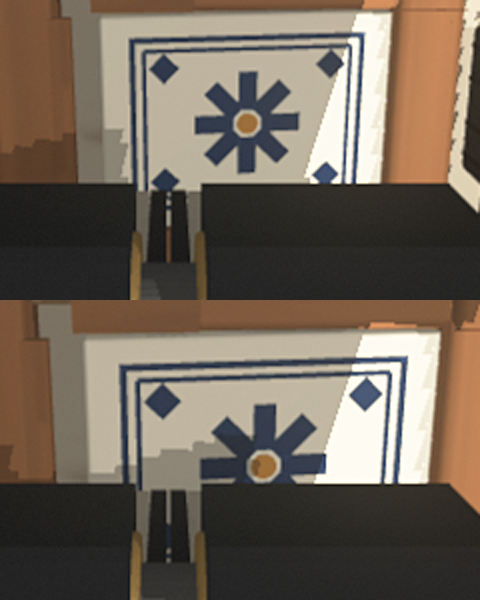

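Run:
```python
from plant import r
from h import *
import pickle
c3,s=wcam(r);w1=pickle.load(open("w1.pkl","rb"));w2=pickle.load(open("w2.pkl","rb"));d=pickle.load(open("cams.pkl","rb"))
def fl(c,roi):
    x,y,w,h=roi;H,S,V=cv2.split(cv2.cvtColor(c["image"],cv2.COLOR_BGR2HSV));m=np.zeros(H.shape,bool);m[y:y+h,x:x+w]=1
    m&=(H>8)&(H<28)&(S>110)&(V>110);p=np.argwhere(m);return p.mean(0)[::-1],len(p)
obs=[]
for n,c,roi in(("w1",w1,(315,115,28,24)),("w2",w2,(345,225,36,34)),("now",c3,(355,250,34,21)),("top",d["top"],(268,228,20,18)),("scene",d["scene"],(295,282,16,16))):
    try:(u,v),k=fl(c,roi)
    except Exception as e: print(n,e);continue
    print(n,u.round(1),v.round(1),k,[ray(c,u,v,z)[:2].round(4).tolist() for z in(0,.01,.02,.03)]);obs.append((n,c,u,v))
def tri(L):
    A=[];b=[]
    for n,c,u,v in L:
        d_=np.array(c["R"]).T@np.array([(u-c["cx"])/c["fx"],(v-c["cy"])/c["fy"],1]);d_/=np.linalg.norm(d_);P=np.eye(3)-np.outer(d_,d_);A.append(P);b.append(P@(-np.array(c["R"]).T@c["t"]))
    return np.linalg.lstsq(np.vstack(A),np.hstack(b),rcond=None)[0].round(4)
print(tri(obs),tri([o for o in obs if o[0][0]=="w"or o[0]=="now"]),tri([o for o in obs if o[0] in("top","scene")]))
```

```text
w1 328.5 126.5 12 [[0.5413, 0.0475], [0.5412, 0.0476], [0.5412, 0.0477], [0.5412, 0.0478]]
w2 363.2 241.3 74 [[0.5359, 0.0439], [0.5385, 0.0457], [0.5411, 0.0474], [0.5437, 0.0492]]
now 371.5 262.7 111 [[0.5347, 0.043], [0.5379, 0.0451], [0.5411, 0.0473], [0.5443, 0.0495]]
top nan nan 0 [[nan, nan], [nan, nan], [nan, nan], [nan, nan]]
scene 302.0 287.5 2 [[0.5475, 0.0327], [0.546, 0.0384], [0.5444, 0.0441], [0.5429, 0.0498]]
 ** On entry to DLASCL parameter number  4 had an illegal value
 ** On entry to DLASCL parameter number  4 had an illegal value<stdin>:7: RuntimeWarning: Mean of empty slice.
  ret = um.true_divide(
Traceback (most recent call last):
numpy.linalg.LinAlgError: SVD did not converge in Linear Least Squares
```

Emit:
play_rows(
  rows=[
    {"slide": [0,0,0.01],"delta_rot": [0,0,0],"fingers": -1},
  ],
)

```text
time_s: 7.12
tcp_pos: [0.5249, 0.0655, 0.0059]
eef_rot: [-180.0, -0.0, 14.7]
contact_force: [1.2, -0.3, -0.3]
gripper_width: 0.0001
gripper_force: 0.0
```

Emit:
play_rows(
  rows=[
    {"slide": [0,0,0.01],"delta_rot": [0,0,0],"fingers": -1},
  ],
)

```text
time_s: 7.25
tcp_pos: [0.5248, 0.0655, 0.0043]
eef_rot: [180.0, -0.0, 14.7]
contact_force: [-0.4, -0.3, 0.5]
gripper_width: 0.0007
gripper_force: 0.0
```

Emit:
play_rows(
  rows=[
    {"slide": [0,0,0.01],"delta_rot": [0,0,0],"fingers": -1},
  ],
)

```text
time_s: 7.38
tcp_pos: [0.5248, 0.0655, 0.0028]
eef_rot: [-180.0, -0.0, 14.7]
contact_force: [1.4, 0.5, -0.0]
gripper_width: 0.0004
gripper_force: 0.0
```

Emit:
play_rows(
  rows=[
    {"slide": [0,0,0.01],"delta_rot": [0,0,0],"fingers": -1},
  ],
)

```text
time_s: 7.5
tcp_pos: [0.5248, 0.0655, 0.0012]
eef_rot: [-180.0, 0.0, 14.7]
contact_force: [-0.3, -0.4, -0.8]
gripper_width: 0.0005
gripper_force: 0.0
```

Emit:
play_rows(
  rows=[
    {"slide": [0,0,0.01],"delta_rot": [0,0,0],"fingers": -1},
  ],
)

```text
time_s: 7.62
tcp_pos: [0.5249, 0.0655, -0.0002]
eef_rot: [180.0, -0.0, 14.7]
contact_force: [-2.2, 0.4, 3.5]
gripper_width: 0.0008
gripper_force: 2.0
```

Run:
```python
from plant import r
from h import *
c,s=wcam(r);print(s["tcp_pos"],s["contact_force"],s["gripper_width"])
k=c["image"]
cv2.imwrite("pics/tip.png",cv2.resize(k[200:400,250:400],None,fx=3,fy=3,interpolation=cv2.INTER_CUBIC))
```

```text
[ 5.24881988e-01  6.55460198e-02 -1.59111501e-04] [-2.16470795  0.36614062  3.49098718] 0.0007961786025849449
```

View pics/tip.png

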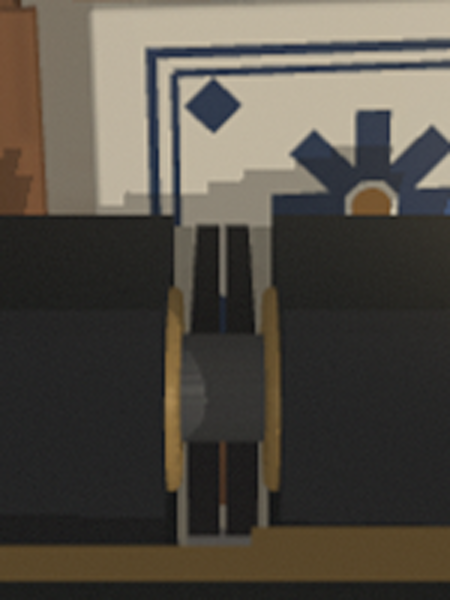

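Emit:
play_rows(
  rows=[
    {"slide": [0,0,0.01],"delta_rot": [0,0,0],"fingers": -1},
    {"slide": [0,0,0],"delta_rot": [0,0,0],"fingers": -1},
  ],
)

```text
time_s: 7.92
tcp_pos: [0.5249, 0.0657, -0.0016]
eef_rot: [-180.0, -0.0, 14.7]
contact_force: [-1.8, 1.6, 3.1]
gripper_width: 0.0004
gripper_force: 1.6
```

Emit:
play_rows(
  rows=[
    {"slide": [0,0,0.01],"delta_rot": [0,0,0],"fingers": -1},
    {"slide": [0,0,0],"delta_rot": [0,0,0],"fingers": -1},
  ],
)

```text
time_s: 8.18
tcp_pos: [0.525, 0.0657, -0.0032]
eef_rot: [-180.0, -0.0, 14.7]
contact_force: [-2.5, 2.6, 4.1]
gripper_width: 0.0003
gripper_force: 1.6
```

Emit:
play_rows(
  rows=[
    {"slide": [0,0,0.01],"delta_rot": [0,0,0],"fingers": -1},
    {"slide": [0,0,0],"delta_rot": [0,0,0],"fingers": -1},
  ],
)

```text
time_s: 8.43
tcp_pos: [0.525, 0.0656, -0.0047]
eef_rot: [-180.0, -0.0, 14.7]
contact_force: [-1.1, 2.0, 3.0]
gripper_width: 0.0004
gripper_force: 1.5
```

Emit:
play_rows(
  rows=[
    {"slide": [0,0,0.01],"delta_rot": [0,0,0],"fingers": -1},
    {"slide": [0,0,0],"delta_rot": [0,0,0],"fingers": -1},
  ],
)

```text
time_s: 8.68
tcp_pos: [0.525, 0.0656, -0.0062]
eef_rot: [-180.0, -0.0, 14.7]
contact_force: [0.1, 1.9, 3.8]
gripper_width: 0.0004
gripper_force: 1.4
```

Emit:
play_rows(
  rows=[
    {"slide": [0,0,0.007],"delta_rot": [0,0,0],"fingers": -1},
    {"slide": [0,0,0],"delta_rot": [0,0,0],"fingers": -1},
  ],
)

```text
time_s: 8.93
tcp_pos: [0.525, 0.0656, -0.0072]
eef_rot: [-180.0, -0.0, 14.7]
contact_force: [-0.3, 4.2, 3.9]
gripper_width: 0.0003
gripper_force: 1.7
```

Emit:
play_rows(
  rows=[
    {"slide": [0,0,0.007],"delta_rot": [0,0,0],"fingers": -1},
    {"slide": [0,0,0],"delta_rot": [0,0,0],"fingers": -1},
  ],
)

```text
time_s: 9.18
tcp_pos: [0.5251, 0.0656, -0.0076]
eef_rot: [180.0, -0.0, 14.8]
contact_force: [-3.7, 3.1, 10.6]
gripper_width: 0.0004
gripper_force: 5.6
```

Emit:
play_rows(
  rows=[
    {"slide": [0,0,0.006],"delta_rot": [0,0,0],"fingers": -1},
    {"slide": [0,0,0],"delta_rot": [0,0,0],"fingers": -1},
  ],
)

```text
time_s: 9.43
tcp_pos: [0.5252, 0.0657, -0.0079]
eef_rot: [180.0, -0.1, 14.8]
contact_force: [-6.3, 3.7, 18.3]
gripper_width: 0.0005
gripper_force: 9.2
```

The tile has bottomed out level: 18 N, and it has stopped moving. The contacts show the finger tips sit about 25 mm behind the reported TCP. Next is the handle.

Emit:
play_rows(
  rows=[
    {"slide": [0,0,-0.2],"delta_rot": [0,0,0],"fingers": -1},
    {"slide": [0,0,-0.4],"delta_rot": [0,0,0],"fingers": -1},
    {"slide": [-0.27,0.26,0],"delta_rot": [0,0,0],"fingers": 1},
    {"slide": [-0.27,0.26,0],"delta_rot": [0,0,0],"fingers": 1},
    {"slide": [-0.27,0.26,0],"delta_rot": [0,0,0],"fingers": 1},
    {"slide": [0,0,0],"delta_rot": [0,0,0],"fingers": 1},
    {"slide": [0,0,0],"delta_rot": [0,0,0],"fingers": 1},
  ],
)

```text
time_s: 10.3
tcp_pos: [0.437, -0.079, 0.0808]
eef_rot: [180.0, 0.0, 14.7]
contact_force: [0.1, -0.9, -0.7]
gripper_width: 0.0447
gripper_force: 0.0
```

```bash
cat > look.py <<'E'
from plant import r
from h import *
import pickle,sys
from scipy.spatial.transform import Rotation as Ro
c,s=wcam(r);pickle.dump(c,open("wl.pkl","wb"));cv2.imwrite("pics/"+sys.argv[1],c["image"])
print(s["tcp_pos"].round(4),s["eef_rot"].round(2),s["contact_force"].round(1),s["gripper_width"])
E
python3 look.py hov.png
```

```text
[ 0.437  -0.079   0.0808] [1.7999e+02 1.0000e-02 1.4670e+01] [ 0.1 -0.9 -0.7] 0.044691913587820445
```

View pics/hov.png

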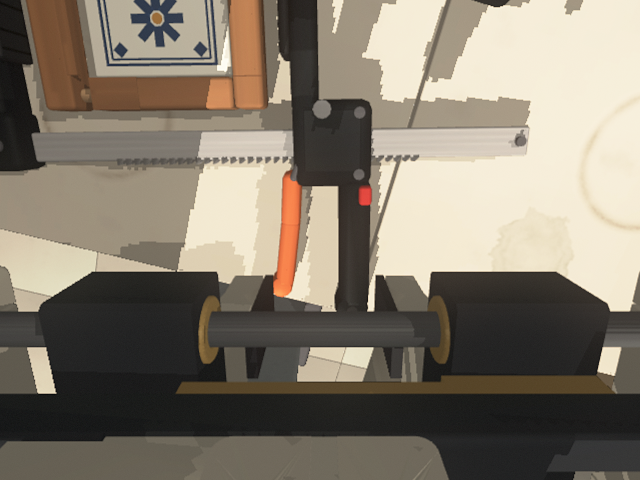

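The hover view shows the handle's outer edge near column 369 at rows 220 to 290, and the trigger's outer edge going from (281,230) to (275,285). The finger tips sit at columns 273 and 377, and the depth there confirms the tips are about 25 mm behind the TCP.

Run:
```python
import pickle
from h import *
c=pickle.load(open("wl.pkl","rb"));im=c["image"].astype(int)
H,S,V=cv2.split(cv2.cvtColor(c["image"],cv2.COLOR_BGR2HSV))
from scipy.spatial.transform import Rotation as Ro
R=Ro.from_euler("xyz",[180,0,14.67],degrees=True).as_matrix();t=np.array([.437,-.079,.0808])
T=lambda u,v,z:(R.T@(ray(c,u,v,z)-t)*1000).round(1)[:2]
for v in(215,235,255,270):
    o=np.where((H[v]<14)&(S[v]>150)&(V[v]>120)&(np.arange(640)<330))[0];b=np.where((V[v]<70)&(np.arange(640)>330)&(np.arange(640)<385))[0]
    print(v,"trig",o.min(),T(o.min(),v,.022),"handle",b.min(),b.max(),T(b.max(),v,.028))
print("head",T(337,142,.028),"hL",T(297,142,.028),T(371,142,.028),"top/bot",T(337,100,.028),T(337,185,.028),"tip",T(352,308,.028))
a,b=T(420,143,.016),T(515,140,.016);print("bar",a,b,"rails",T(268,75,.023),T(268,20,.023), "bar l",T(60,148,.016))
```

```text
215 trig 282 [ 17.9 -27.8] handle 339 369 [19.2 27.6]
235 trig 281 [  4.4 -28.8] handle 339 369 [ 6.1 28.1]
255 trig 279 [ -9.4 -30.6] handle 339 368 [-7.3 27.8]
270 trig 278 [-20.  -31.6] handle 339 368 [-17.7  28.2]
head [63.9  7.1] hL [ 63.9 -16.8] [63.9 27.4] top/bot [87.6  6.9] [38.1  7.3] tip [-45.   18.2]
bar [62.8 59.7] [ 64.7 119.1] rails [101.8 -33.3] [130.6 -32.2] bar l [  59.8 -167.2]
```

Emit:
play_rows(
  rows=[
    {"slide": [0,0,0],"delta_rot": [0,0,0],"fingers": 1},
    {"slide": [0,0,0],"delta_rot": [0,0,0],"fingers": 1},
    {"slide": [0,0,0],"delta_rot": [0,0,0],"fingers": 1},
    {"slide": [0,0,0.2],"delta_rot": [0,0,0],"fingers": 1},
    {"slide": [0,0,0.2],"delta_rot": [0,0,0],"fingers": 1},
    {"slide": [0,0,0.1],"delta_rot": [0,0,0],"fingers": 1},
    {"slide": [0,0,0.1],"delta_rot": [0,0,0],"fingers": 1},
  ],
)

```text
time_s: 11.22
tcp_pos: [0.4371, -0.0784, -0.0098]
eef_rot: [180.0, 0.0, 14.8]
contact_force: [0.1, -0.1, -0.4]
gripper_width: 0.0878
gripper_force: 0.0
```

Emit:
play_rows(
  rows=[
    {"slide": [0,0,0.05],"delta_rot": [0,0,0],"fingers": 1},
    {"slide": [0,0,0],"delta_rot": [0,0,0],"fingers": 1},
  ],
)

```text
time_s: 11.48
tcp_pos: [0.4369, -0.0785, -0.0169]
eef_rot: [180.0, 0.1, 14.7]
contact_force: [0.1, -0.5, 0.7]
gripper_width: 0.0878
gripper_force: 0.0
```

Emit:
play_rows(
  rows=[
    {"slide": [0,0,0.015],"delta_rot": [0,0,0],"fingers": 0.41},
    {"slide": [0,0,0],"delta_rot": [0,0,0],"fingers": 0.41},
    {"slide": [0,0,0],"delta_rot": [0,0,0],"fingers": 0.32},
    {"slide": [0,0.013,0],"delta_rot": [0,0,0],"fingers": 0.23},
    {"slide": [0,0.013,0],"delta_rot": [0,0,0],"fingers": 0.14},
  ],
  squeeze=20,
)

```text
time_s: 12.1
tcp_pos: [0.4381, -0.0827, -0.0187]
eef_rot: [180.0, 0.0, 14.8]
contact_force: [-1.1, 1.5, 2.1]
gripper_width: 0.051
gripper_force: 4.8
```

Emit:
play_rows(
  rows=[
    {"slide": [0,0.013,0],"delta_rot": [0,0,0],"fingers": 0.05},
    {"slide": [0,0.013,0],"delta_rot": [0,0,0],"fingers": -0.05},
    {"slide": [0,0.013,0],"delta_rot": [0,0,0],"fingers": -0.14},
  ],
)

```text
time_s: 12.48
tcp_pos: [0.4389, -0.0882, -0.019]
eef_rot: [-180.0, 0.1, 14.7]
contact_force: [-5.4, 3.8, 5.7]
gripper_width: 0.0391
gripper_force: 7.9
```

Emit:
play_rows(
  rows=[
    {"slide": [0,0.013,0],"delta_rot": [0,0,0],"fingers": -0.23},
    {"slide": [0,0,0],"delta_rot": [0,0,0],"fingers": -0.23},
  ],
)

```text
time_s: 12.72
tcp_pos: [0.4392, -0.0898, -0.019]
eef_rot: [-180.0, 0.1, 14.7]
contact_force: [-3.7, 3.4, 5.7]
gripper_width: 0.0353
gripper_force: 21.0
```

```bash
cat > m.py <<'E'
import sys
from look import c,s
from h import *
im=c["image"];H,S,V=cv2.split(cv2.cvtColor(im,cv2.COLOR_BGR2HSV))
E
python3 look.py p1.png
```

```text
[ 0.4392 -0.0898 -0.019 ] [-1.7997e+02  7.0000e-02  1.4740e+01] [-3.7  3.4  5.7] 0.03525884892986061
```

Emit:
play_rows(
  rows=[
    {"slide": [0,0,0],"delta_rot": [0,0,0],"fingers": 0.1},
    {"slide": [0,-0.028,0],"delta_rot": [0,0,0],"fingers": 0.35},
    {"slide": [0,-0.028,0],"delta_rot": [0,0,0],"fingers": 0.58},
    {"slide": [0,-0.024,0],"delta_rot": [0,0,0],"fingers": 0.58},
    {"slide": [0,0,0],"delta_rot": [0,0,0],"fingers": 0.58},
  ],
)

```text
time_s: 13.4
tcp_pos: [0.4367, -0.0781, -0.019]
eef_rot: [180.0, 0.0, 14.8]
contact_force: [-0.0, -0.3, 0.8]
gripper_width: 0.0688
gripper_force: 0.0
```

Emit:
play_rows(
  rows=[
    {"slide": [0,0,0],"delta_rot": [0,0,0],"fingers": 0.41},
    {"slide": [0,0,0],"delta_rot": [0,0,0],"fingers": 0.32},
    {"slide": [0,0.013,0],"delta_rot": [0,0,0],"fingers": 0.23},
    {"slide": [0,0.013,0],"delta_rot": [0,0,0],"fingers": 0.14},
    {"slide": [0,0.013,0],"delta_rot": [0,0,0],"fingers": 0.05},
    {"slide": [0,0.013,0],"delta_rot": [0,0,0],"fingers": -0.05},
    {"slide": [0,0.013,0],"delta_rot": [0,0,0],"fingers": -0.14},
    {"slide": [0,0.013,0],"delta_rot": [0,0,0],"fingers": -0.23},
  ],
)

```text
time_s: 14.4
tcp_pos: [0.4389, -0.0898, -0.0191]
eef_rot: [-180.0, 0.1, 14.7]
contact_force: [-6.8, 9.3, 3.4]
gripper_width: 0.0355
gripper_force: 21.1
```

```bash
python3 look.py p2.png
python3 - <<'E'
import cv2,numpy as np
a,b=[cv2.imread(f"pics/p{i}.png") for i in(1,2)]
for n,x in(("a",a),("b",b)):
    H,S,V=cv2.split(cv2.cvtColor(x,cv2.COLOR_BGR2HSV))
    for v in(20,60):
        q=(S[v]>90)&((H[v]<18)|(H[v]>170))&(V[v]>50);i=np.where(np.diff(q.astype(int)))[0];print(n,v,i[:14],"dark",np.where(np.diff((V[v]<60).astype(int)))[0][:14])
E
```

```text
[ 0.4389 -0.0898 -0.0191] [-1.7998e+02  1.0000e-01  1.4730e+01] [-6.8  9.3  3.4] 0.0354563362878075
a 20 [130 197] dark [231 285]
a 60 [201] dark [233 286]
b 20 [130 197] dark [230 284]
b 60 [201] dark [232 285]
```

Emit:
play_rows(
  rows=[
    {"slide": [0,0,0],"delta_rot": [0,0,0],"fingers": 0.1},
    {"slide": [0,-0.028,0],"delta_rot": [0,0,0],"fingers": 0.35},
    {"slide": [0,-0.028,0],"delta_rot": [0,0,0],"fingers": 0.58},
    {"slide": [0,-0.024,0],"delta_rot": [0,0,0],"fingers": 0.58},
    {"slide": [0,0,0],"delta_rot": [0,0,0],"fingers": 0.58},
  ],
)

```text
time_s: 15.08
tcp_pos: [0.437, -0.0777, -0.0188]
eef_rot: [180.0, -0.0, 14.8]
contact_force: [-0.1, 0.1, -0.4]
gripper_width: 0.0687
gripper_force: 0.0
```

Emit:
play_rows(
  rows=[
    {"slide": [0,0,0],"delta_rot": [0,0,0],"fingers": 0.41},
    {"slide": [0,0,0],"delta_rot": [0,0,0],"fingers": 0.32},
    {"slide": [0,0.013,0],"delta_rot": [0,0,0],"fingers": 0.23},
    {"slide": [0,0.013,0],"delta_rot": [0,0,0],"fingers": 0.14},
    {"slide": [0,0.013,0],"delta_rot": [0,0,0],"fingers": 0.05},
    {"slide": [0,0.013,0],"delta_rot": [0,0,0],"fingers": -0.05},
    {"slide": [0,0.013,0],"delta_rot": [0,0,0],"fingers": -0.14},
    {"slide": [0,0.013,0],"delta_rot": [0,0,0],"fingers": -0.23},
  ],
)

```text
time_s: 16.08
tcp_pos: [0.4388, -0.0893, -0.0191]
eef_rot: [-180.0, 0.1, 14.7]
contact_force: [-7.9, 9.6, 5.8]
gripper_width: 0.0357
gripper_force: 21.0
```

```bash
cat > cmp.py <<'E'
import sys
sys.argv=["x",sys.argv[1]]
import look
from look import c,s,r
import cv2,numpy as np
x=c["image"];H,S,V=cv2.split(cv2.cvtColor(x,cv2.COLOR_BGR2HSV))
for v in(20,60):
    q=(S[v]>90)&((H[v]<18)|(H[v]>170))&(V[v]>50);print(v,np.where(np.diff(q.astype(int)))[0][:14],"dark",np.where(np.diff((V[v]<60).astype(int)))[0][:14])
E
python3 cmp.py p3.png
```

```text
[ 0.4388 -0.0893 -0.0191] [-1.7997e+02  1.0000e-01  1.4730e+01] [-7.9  9.6  5.8] 0.03566776890371439
20 [142 208] dark [229 284]
60 [211] dark [233 285]
```

Emit:
play_rows(
  rows=[
    {"slide": [0,0,0],"delta_rot": [0,0,0],"fingers": 0.1},
    {"slide": [0,-0.028,0],"delta_rot": [0,0,0],"fingers": 0.35},
    {"slide": [0,-0.028,0],"delta_rot": [0,0,0],"fingers": 0.58},
    {"slide": [0,-0.024,0],"delta_rot": [0,0,0],"fingers": 0.58},
    {"slide": [0,0,0],"delta_rot": [0,0,0],"fingers": 0.58},
  ],
)

```text
time_s: 16.75
tcp_pos: [0.4369, -0.0775, -0.0188]
eef_rot: [180.0, -0.0, 14.8]
contact_force: [0.8, 1.0, 0.2]
gripper_width: 0.0688
gripper_force: 0.0
```

Emit:
play_rows(
  rows=[
    {"slide": [0,0,0],"delta_rot": [0,0,0],"fingers": 0.41},
    {"slide": [0,0,0],"delta_rot": [0,0,0],"fingers": 0.32},
    {"slide": [0,0.013,0],"delta_rot": [0,0,0],"fingers": 0.23},
    {"slide": [0,0.013,0],"delta_rot": [0,0,0],"fingers": 0.14},
    {"slide": [0,0.013,0],"delta_rot": [0,0,0],"fingers": 0.05},
    {"slide": [0,0.013,0],"delta_rot": [0,0,0],"fingers": -0.05},
  ],
)

```text
time_s: 17.5
tcp_pos: [0.4377, -0.0854, -0.0191]
eef_rot: [-180.0, 0.1, 14.7]
contact_force: [-6.9, 6.0, 3.9]
gripper_width: 0.0431
gripper_force: 8.3
```

```bash
python3 cmp.py p4.png
```

```text
[ 0.4377 -0.0854 -0.0191] [-1.7998e+02  1.1000e-01  1.4740e+01] [-6.9  6.   3.9] 0.04313847387189763
20 [169 232] dark [238 292]
60 [235] dark [242 293]
```

Emit:
play_rows(
  rows=[
    {"slide": [0,0.013,0],"delta_rot": [0,0,0],"fingers": -0.14},
    {"slide": [0,0.013,0],"delta_rot": [0,0,0],"fingers": -0.23},
    {"slide": [0,0,0],"delta_rot": [0,0,0],"fingers": -0.23},
  ],
)

```text
time_s: 17.92
tcp_pos: [0.4389, -0.0888, -0.0191]
eef_rot: [-180.0, 0.1, 14.8]
contact_force: [-5.7, 5.0, 2.6]
gripper_width: 0.0403
gripper_force: 20.8
```

```bash
python3 cmp.py p5.png
```

```text
[ 0.4389 -0.0888 -0.0191] [-1.7997e+02  9.0000e-02  1.4780e+01] [-5.7  5.   2.6] 0.040307658138147094
20 [164 227] dark [232 286]
60 [230] dark [236 287]
```

Run:
```python
from plant import r
from h import *
import pickle
d0=pickle.load(open("cams.pkl","rb"))
e=np.array([.9675,.2528]);n=np.array([-.2528,.9675]);o=np.array([.5007,-.0697])
def strip(c,x,z):
    ys=np.arange(0,.21,.002);out=""
    for y in ys:
        w=o+x*e+y*n;p=np.array(c["R"])@np.array([*w,z])+c["t"];u=c["fx"]*p[0]/p[2]+c["cx"];v=c["fy"]*p[1]/p[2]+c["cy"]
        b=cv2.getRectSubPix(c["image"],(1,1),(float(u),float(v)));H,S,V=cv2.cvtColor(b,cv2.COLOR_BGR2HSV)[0,0]
        out+="k" if V<60 and S<80 else "w" if S>85 and(H<18 or H>170) else "t" if V>150 and S<70 else "."
    return out
for n_ in("top","scene"):
    c=r.capture(n_)
    cv2.imwrite(f"pics/{n_}9.png",c["image"])
    for x in(.03,.05,.07,.09):print(n_,x);print("  before",strip(d0[n_],x,.023));print("  after ",strip(c,x,.023))
```

```text
top 0.03
  before .....kkkkkkkk........wwwwwwwwwwwwwwwwwwwwwwwwwwwwwwwwwwwwwwwwwwwwwwwwwww.....wwwwwwwwww.........kkkkkkkkk
  after  kkkkkkkkkkkkkkkkkk..kkkkkkkkkkkkkkkkkkkkkkkkkkkkkkkkkkkkkkkkkkkkkkkkkk.kkkkkkk.kkk...kkk.k.kkkkkkkkkkkkkk
top 0.05
  before .....kkkkkkkkkkk.....wwwwwwwww.ttt............................kk...........wwwwwwwwwwww......kkkkkkkkkkkk
  after  kkkkkkkkkkkkkkkkwwwwwwwww......t....ttttttt..............kk......wwwwwwwwwwwwkkkkkkkkkk..................
top 0.07
  before .....kkkkkkkkkkk.....wwwwwwwww.ttt.............k.....kk....................wwwwwwwwwwww......kkkkkkkkkkkk
  after  ......kkkkkkkkkkwwwwwwwwww.ttt..ttttttt....kk....................wwwwwwwwwwwwkkkkkkkkkkk.................
top 0.09
  before .....kkkkkkkkkkk.....wwwwwwwwwwttt.........................................wwwwwwwwwwww........kkkkkkkkkk
  after  t.....kkkkkkkkkkwwwwwwwwww.ttt.tt................................wwwwwwwwwwwwkkkkkkkk.kk..............ttt
scene 0.03
  before ............kkkkk..ttwwwwwwwwwwwwwwwwwwwwwwwwwwwwwwwwwwwwwwwwwwwwwwwwwwwwwwwwwwwwwwwwwwwwww.......kkkkkkk
  after  ......kkkkkkkkk.wwwwwwwwwwwwwwwwwwwwwwwwwwwwwwwwwwwwwwwwwwwwwwwwwwwwwwwwwwwwww......kkkkkk...............
scene 0.05
  before t............kkkk....wwwwwwwwwwwtttttttt............................t....wwwwwwwwwwwwwwwwww.....kkkkkkkkk
  after  tt.......kkkkkkkwwwwwwwwwww..ttttttttttttttt.....................wwwwwwwwwwwww.........kkkk..............
scene 0.07
  before tttt.....kk....kkkkk.wwwwwwwwwwwttttttttttt.......ww........ttt....tt....wwwwwwwwwwwwwwwwww.....kkkkkkkkk
  after  tt.......kk.....wwwwwwwwwww..ttttttttttttt.....ww.......tttttt...wwwwwwwwwww.........kkkkk...............
scene 0.09
  before tttt....kkkk...kkkkk.wwwwwwwwwwwtttttt.....tttttttttttttttt.........tt...wwwwwwwwwwwwwwwwww.....kkkkkkkkk
  after  tt.......kkk....wwwwwwwwwwwttttttttt...ttttttttttttttttttt.......wwwwwwwwwww.............................
```

Emit:
play_rows(
  rows=[
    {"slide": [0,0,0],"delta_rot": [0,0,0],"fingers": -0.3},
    {"slide": [0,0,0],"delta_rot": [0,0,0],"fingers": -0.3},
    {"slide": [0,0,0],"delta_rot": [0,0,0],"fingers": -0.3},
    {"slide": [0,0,0],"delta_rot": [0,0,0],"fingers": -0.3},
  ],
  squeeze=26,
)

```text
time_s: 18.58
tcp_pos: [0.4389, -0.0891, -0.0191]
eef_rot: [-180.0, 0.1, 14.8]
contact_force: [-4.9, 4.0, 1.9]
gripper_width: 0.0398
gripper_force: 27.0
```

```bash
python3 cmp.py p6.png
```

```text
[ 0.4389 -0.0891 -0.0191] [-1.7999e+02  1.0000e-01  1.4800e+01] [-4.9  4.   1.9] 0.039784080913381696
20 [163 227] dark [231 285]
60 [230] dark [235 287]
```

```bash
python3 -c "
from plant import r
print(r.close_job())"
```

```text
the job is handed in; nothing more can be done
None
```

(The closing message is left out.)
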